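# Index and seat the revolving display disc

### The job

Push the little peg on the revolving display disc gently with a fingertip to turn the disc until the notch in its rim stands over the locating pin, then press the brass hub down until the disc is fully home with the pin in the notch, and take the hand away. Do not force the disc down on the pin. Only touch and push: do not pinch or lift anything, leave the cottage glued on the disc untouched, and leave the goods around the stand where they stand.

Things in the scene. Friction and masses are not known exactly. Their poses are not given: they have to be found in the camera images.
- hub_top (a point): centre of the flat top of the brass hub in the middle of the disc (hub 32 mm across; its top is 52 mm above the table while the disc is raised, 42 mm when it is home, and 10 mm above the disc's middle). This point is on the disc's turning axis. Pressing here with 5 to 8 N slides hub and disc straight down the spindle; they stay where they are left.
- notch (a point): on the disc, the middle of the rim notch, level with the rim's top (41 mm above the table while raised, 31 mm home), 82 mm from the axis. The disc is grey slate, 180 mm across, 14 mm thick (its middle, 147 mm across, stands 1 mm higher). The notch is a 16 mm wide gap open to the rim, cut in to 73.5 mm from the axis.
- pin (a point): round top of the upright steel locating pin, 9 mm in diameter, fixed on the light wooden base (224 mm across, 16 mm thick) 82 mm from the axis; its top is 26 mm above the table, 1 mm under the raised disc, which hides it until the notch comes over it. Its round top guides the notch in if that is up to about 4 mm off.
- tab (a point): top of the steel tab that shows where the hidden pin is: 14 mm wide, upright on the base just outside the disc's rim (98 to 106 mm from the axis), in the pin's direction from the axis; top 50 mm above the table. Fixed.
- finger_peg: light wooden finger peg upright on the disc, 14 mm in diameter, 26 mm high, 60 mm from the axis, directly opposite the notch; origin at the centre of its foot (42 mm above the table while raised). Pushed sideways (about 2.5 N) it turns the disc, which turns freely either way without end stops and stays where it is left. Above 18 N counts as pinching or rough handling.
- glued_cottage: ceramic cottage fixed on the disc, 40 x 28 mm, ridge 38 mm high, 56 mm from the axis, a quarter turn counterclockwise (from above) from the notch; origin at the centre of its underside. Not to be touched.
- disc (a joint): turn of the disc in rad, counterclockwise from above positive; the notch is over the pin at 0 and at 6.283 (any whole turn). Starts from 0.6 to 5.68.
- hub (a joint): how far hub and disc are pressed down, m: 0 at the start (raised), 0.010 fully home, negative if pulled up. Without the notch over the pin the pin stops it: it gives only 0.002 to 0.004 under a press of 8 to 20 N.
- house_a: loose ceramic half-timbered house, 55 x 44 mm, ridge 64 mm high, near the stand; origin at the centre of its underside. Stays where it is.
- house_b: loose ceramic house, 48 x 42 mm, ridge 57 mm high, near the stand; origin at the centre of its underside. Stays where it is.
- fir_a: loose model fir tree, 48 mm across, about 75 mm high, near the stand; origin at the centre of its underside. Stays where it is.
- house_c: larger loose ceramic house, 60 x 50 mm, ridge 77 mm high, out to the robot's left; origin at the centre of its underside. Stays where it is.
- mug: loose mug, 80 mm across, 90 mm high, out to the right; origin at the centre of its underside. Stays where it is.
- bell: loose brass hand bell, 52 mm across, 56 mm high, out to the left; origin at the centre of its underside. Stays where it is.
- fir_b: loose model fir tree, 56 mm across, about 97 mm high, out to the right; origin at the centre of its underside. Stays where it is.

How it is judged:
At the end, for the whole second after the job is handed in: the disc is pressed home (at least 8.5 of its 10 mm of travel) with the notch round the pin (centres within 5 mm), the disc is at rest, and every loose thing is within 20 mm of where it began (value of joint hub above 0.0085 m and horizontal distance between notch and pin below 0.005 m and velocity of joint disc between -0.05 and 0.05 rad/s and distance of each of house_a, house_b, fir_a, house_c, mug, bell, fir_b from where it was at the start of the episode below 0.02 m); the robot touches nothing.
It fails at once if the hub and disc are lifted more than 3 mm (value of joint hub below -0.003 m).
It fails at once if the disc is forced more than 6 mm down with the notch more than 8 mm off the pin (value of joint hub above 0.006 m and horizontal distance between notch and pin above 0.008 m).
It fails at once if the finger peg is pinched or pushed with more than 18 N (contact force between the fingers and finger_peg above 18 N).
It fails at once if the cottage on the disc is touched by the robot (over 2 N) (contact force between any of the fingers, the arm and glued_cottage above 2 N).
It fails at once if a loose thing is lifted, knocked over or moved more than 20 mm (distance of any of house_a, house_b, fir_a, house_c, mug, bell, fir_b from where it was at the start of the episode above 0.02 m or angle between any of house_a, house_b, fir_a, house_c, mug, bell, fir_b's own z axis and vertical above 0.5 rad).
It also fails if it takes over 58 s, if anything falls off the work surface, if the arm or the gripper's body presses on something with over 40 N, if the wrist force passes 120 N, or if a joint passes its speed limit or range.

### The arm

A 6-joint arm with a two-finger parallel gripper is mounted at the origin on the work surface. World frame = base frame: x ahead of the robot, y to its left, z up, the work surface at z = 0. Lengths are in m, angles in rad, forces in N, time in s.
With the tool pointing down it reaches from about 0.425 to 0.95 m from the base axis. Payload 3.5 kg.
Tool frame: the origin (TCP) lies at the very end of the fingers, on their centre line; the grasp point (between the pads) lies 19 mm behind it; x points along the fingers, z is the direction in which the jaws open and shut, and the axes are right-handed (so a half turn about x gives the same grasp; the last joint's range is limited). The gripper opens to 85 mm and grips with 20 to 120 N. Pads are 22 mm wide; open, the fingers measure 114 mm over their backs; the gripper's body (76 mm by 85 mm) begins 54 mm behind the grasp point. The pads swing forward as they close: fully open they stand 13 mm farther back than shut.
Start: joints at [1.172, 0.286, 1.577, -0, 1.279, -0.15], TCP at [0.166, 0.654, 0.231] pointing down, gripper open.
Joint ranges: [-2.77, 2.77], [-0.9, 2.22], [0.21, 2.48], [-1.53, 4.67], [0.24, 2.81], [-2.84, 2.84]. Speed limits (rad/s): [2.79, 2.79, 3.14, 3.14, 3.14, 3.14].

### API

Orientations are given as a unit quaternion [x, y, z, w].
In Python, from plant import ctrl, cams gives the robot as it stands.
- The arm moves only by the tool play_rows, never from a script. Its argument "rows" is a list of rows, each a list of 3 entries, a list of its own where there are three numbers: the opening in per cent of the stroke, from 0 (shut) to 100 (fully open), then the shift along the tool's x, y, z in units of 0.3 m (1.0 is 0.3 m), then the turn, a rotation vector about the tool's x, y, z in units of pi/2 rad (1.0 is pi/2 rad). A call has 1 to 10 rows; each row is the pose to reach, as a shift and turn from the pose commanded when the call began, along the tool's axes at that moment; what a row does not reach only later rows make up. A row lasts 1/12 s, in which the tool goes at most 41.7 mm and 7.16 degrees, less where a joint would pass 70% of its speed; a pose out of reach is approached as far as the arm can. A call with a number of a shift or a turn outside -1 to 1 is refused whole. A call with a gripper value outside its range is refused whole. The fingers move at their own pace and stop on an object; "force" is the grip in N (left out, the last holds). Time passes only in rows, so rows that repeat a pose let the fingers close. It gives the time, the measured TCP pose, the force and the opening at its end, in the units of the state.
- ctrl.get_state(): the state, without advancing time (a new reading comes with each control period).
- cams.read_camera(name): name is "scene" or "top" or "wrist"; returns a dict with "color" (384x512x3 uint8, red, green, blue), "fx", "fy", "cx", "cy" (pixels), "view" (4x4, takes a point from world to camera coordinates). Camera axes: x right, y down, z forward; pixel columns grow to the right and rows downward; lengths in m; the calibration is good to about 2 mm. A picture is of the moment at which its call begins. There is no depth.
- ctrl.sign_off(): hands the job in, once; it reports no verdict.
The state is a dict: "time": time; "qpos": joint angles; "dq": joint speeds; "joint_efforts": joint torques, N m; "eef_pos": TCP position; "tcp_rot": TCP orientation; "contact_force": force on the tool from outside, world axes, zero at the start; "wrist_torque": the same for the moment, N m; "opening": opening from 0.0 (shut) to 1.0 (fully open).
Only numpy, scipy, OpenCV 4.12 (cv2) and the standard library are available. Lean on these libraries where they do the work, as an engineer would, in place of code of your own. Each camera call takes 0.05 s, during which the arm holds its last target. There are 200 camera calls.

## Working session

There is one attempt and no reset: what is moved stays moved. The work goes in short steps, Python scripts to look and compute and a tool call to move; the robot and the scene stay as the last step left them, time stands still between calls to the robot, and variables do not carry over. Pictures are saved under pics/ and viewed, about 8 in all and at most 12, crops included, and the job is handed in when it is done.

Besides the shell and the picture viewer there is one more tool, called after "Call:" by a JSON object that holds its "name" and its "arguments". play_rows: Moves the arm, as the interface text tells. Shifts and turns lie within -1 to 1; 1 stands for 0.3 m of shift or pi/2 rad of turn. Its arguments: {"type":"object","properties":{"rows":{"type":"array"},"force":{"type":"number"}},"required":["rows"]}

```bash
mkdir -p pics; cat > h.py <<'E'
import numpy as np, cv2
from plant import ctrl, cams
from scipy.spatial.transform import Rotation as R
def shot(cam,fn,crop=None,scale=1):
    c=cams.read_camera(cam); im=cv2.cvtColor(c['color'],cv2.COLOR_RGB2BGR)
    if crop: u0,v0,u1,v1=crop; im=im[v0:v1,u0:u1]
    if scale!=1: im=cv2.resize(im,None,fx=scale,fy=scale,interpolation=cv2.INTER_CUBIC)
    cv2.imwrite('pics/'+fn,im); np.savez('pics/'+fn+'.npz',**{k:c[k] for k in('fx','fy','cx','cy','view')},im=c['color']); return c
def ray(c,u,v,z):
    V=np.array(c['view']); d=V[:3,:3].T@np.array([(u-c['cx'])/c['fx'],(v-c['cy'])/c['fy'],1]); o=-V[:3,:3].T@V[:3,3]
    return (o+d*(z-o[2])/d[2])
def proj(c,p):
    V=np.array(c['view']); q=V[:3,:3]@np.array(p)+V[:3,3]; return np.array([c['fx']*q[0]/q[2]+c['cx'],c['fy']*q[1]/q[2]+c['cy']])
E
python3 - <<'E'
from h import *
a=shot('top','top0.png',scale=1.5); b=shot('scene','scene0.png',scale=1.5)
s=ctrl.get_state(); print(s); print(R.from_quat(s['tcp_rot']).as_matrix().round(3))
for c in(a,b):print(c['fx'],c['view'])
E
```

```text
{'time': 0.1, 'qpos': array([ 1.17196075e+00,  2.87118871e-01,  1.57806139e+00,  1.27283640e-05,
        1.27857283e+00, -1.49998719e-01]), 'dq': array([-0.00011038, -0.0008914 , -0.00452006,  0.00088402, -0.00282837,
       -0.00151973]), 'joint_efforts': array([ 3.49477996e-04, -4.07296801e+01, -2.93698883e+01, -1.76080594e-04,
        3.45273402e-03, -2.30741131e-05]), 'eef_pos': array([0.16596887, 0.65365917, 0.23004095]), 'tcp_rot': array([-0.43445466,  0.55885269,  0.4337151 ,  0.55751595]), 'contact_force': array([ 0.25176598,  0.03405561, -0.35332276]), 'wrist_torque': array([-0.00866007, -0.02399145,  0.04265041]), 'opening': 1.0015717778461852}
[[-0.001 -0.969  0.246]
 [-0.002  0.246  0.969]
 [-1.     0.    -0.002]]
437.86390602446266 [[-0.0061043  -0.99985537 -0.01587406  0.01494356]
 [-0.99418818  0.00777443 -0.10737519  0.57139083]
 [ 0.10748307  0.01512635 -0.99409184  1.28278126]
 [ 0.          0.          0.          1.        ]]
436.94969483965895 [[-0.78021046  0.62508665 -0.0232017   0.43684387]
 [ 0.37826541  0.44194619 -0.81338727 -0.17789971]
 [-0.49818362 -0.64338965 -0.5812597   1.50756675]
 [ 0.          0.          0.          1.        ]]
```

View pics/top0.png

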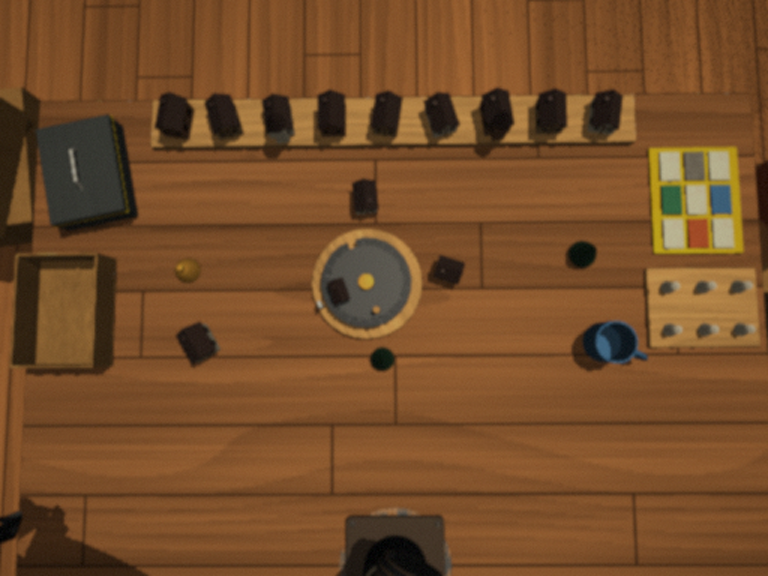

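View pics/scene0.png

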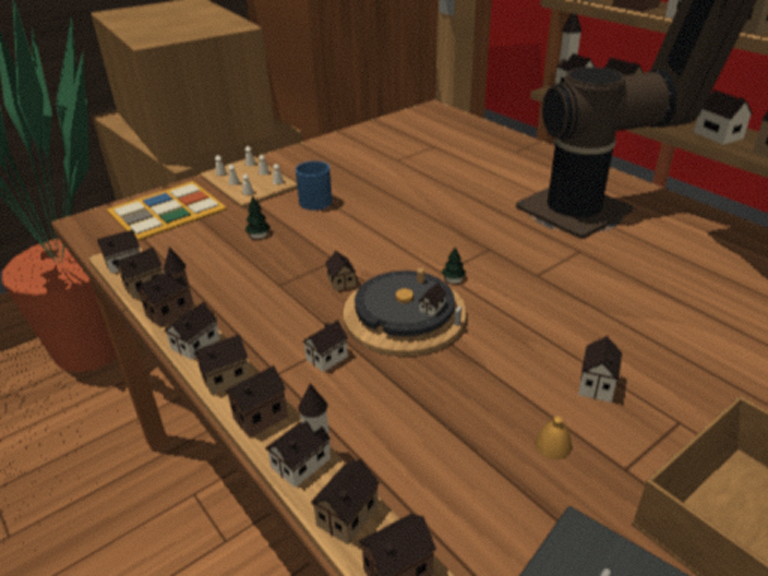

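The top view shows the hub at about (244,187) in camera pixels, the peg at (250,207), the notch at (234,161), the tab at (213,203) and the cottage at (225,194). I'll enlarge it to read these more closely.

```bash
python3 - <<'E'
from h import *
c=dict(np.load('pics/top0.png.npz')); im=cv2.cvtColor(c['im'],cv2.COLOR_RGB2BGR)[110:260,190:320]
im=cv2.convertScaleAbs(cv2.resize(im,None,fx=4.5,fy=4.0,interpolation=cv2.INTER_CUBIC),alpha=1.6,beta=15)
cv2.imwrite('pics/top1.png',im)
for n,u,v,z in[('hub',366,281,.052),('peg',376,310,.068),('notch',351,242,.041),('tab',320,305,.05),('cot',338,290,.075),('houseR',448,270,.05),('fir',382,358,.06),('houseT',365,198,.05)]:
    p=ray(c,u/1.5,v/1.5,z); print(n,p.round(4))
    if n=='hub':h=p
    d=(p-h)[:2]; print('  r',np.hypot(*d).round(4),'ang',np.degrees(np.arctan2(d[1],d[0])).round(1))
E
```

```text
hub [0.5543 0.0503 0.052 ]
  r 0.0 ang 0.0
peg [0.4963 0.0304 0.068 ]
  r 0.0613 ang -161.0
notch [0.6338 0.0805 0.041 ]
  r 0.0851 ang 20.8
tab [0.5079 0.1409 0.05  ]
  r 0.1018 ang 117.1
cot [0.5351 0.1033 0.075 ]
  r 0.0564 ang 109.9
houseR [ 0.575  -0.1112  0.05  ]
  r 0.1628 ang -82.7
fir [0.4041 0.0195 0.06  ]
  r 0.1533 ang -168.4
houseT [0.721  0.0519 0.05  ]
  r 0.1667 ang 0.6
```

View pics/top1.png

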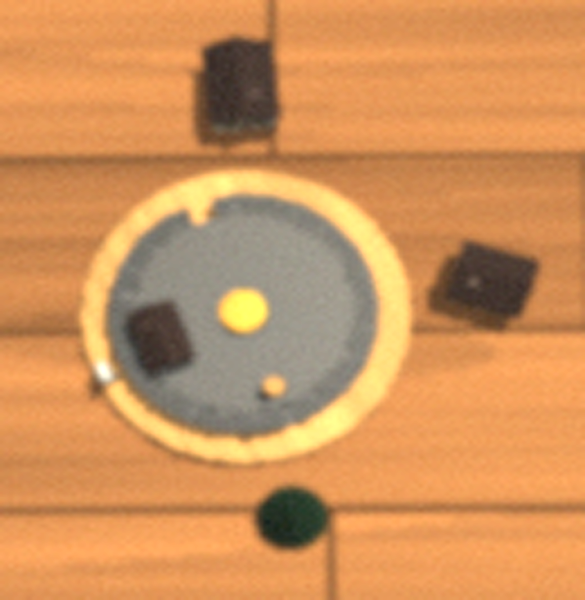

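The close crop agrees with the given sizes: peg at 61 mm and tab at 102 mm from the axis. The notch is at about 20° and the tab at about 117°, so the disc needs about +97° counterclockwise. I'll shut the fingers and move above the clockwise side of the peg.

Call:
{"name": "play_rows", "arguments": {"rows": [[0, [0, -0.77, -0.83], [0, 0, 0]], [0, [0, -0.77, -0.83], [0, 0, 0]], [0, [0, -0.77, -0.83], [0, 0, 0]], [0, [0, -0.77, -0.83], [0, 0, 0]], [0, [0, -0.77, -0.83], [0, 0, 0]], [0, [0, -0.77, -0.83], [0, 0, 0]], [0, [0, -0.77, -0.83], [0, 0, 0]], [0, [0, -0.77, -0.83], [0, 0, 0]], [0, [0, -0.77, -0.83], [0, 0, 0]], [0, [0, -0.77, -0.83], [0, 0, 0]]], "force": 20}}

```text
time: 0.93
eef_pos: [0.3297, 0.354, 0.231]
tcp_rot: [-0.433, 0.559, 0.433, 0.559]
contact_force: [0.1, 0.2, -0.4]
opening: 0.0
```

Call:
{"name": "play_rows", "arguments": {"rows": [[0, [0, -0.77, -0.83], [0.63, 0, 0]], [0, [0, -0.77, -0.83], [0.63, 0, 0]], [0, [0, -0.77, -0.83], [0.63, 0, 0]], [0, [0, -0.77, -0.83], [0.63, 0, 0]], [0, [0, -0.77, -0.83], [0.63, 0, 0]], [0, [0, -0.77, -0.83], [0.63, 0, 0]], [0, [0, -0.77, -0.83], [0.63, 0, 0]], [0, [0, -0.77, -0.83], [0.63, 0, 0]], [0, [0, -0.77, -0.83], [0.63, 0, 0]], [0, [0, -0.77, -0.83], [0.63, 0, 0]]]}}

```text
time: 1.77
eef_pos: [0.4923, 0.057, 0.231]
tcp_rot: [-0.116, 0.698, 0.117, 0.697]
contact_force: [-0.8, -0.5, 0.0]
opening: -0.002
```

```bash
python3 - <<'E'
from h import *
c=shot('wrist','w0.png',scale=1.5)
s=ctrl.get_state(); print(s['time'],s['qpos'].round(3),s['eef_pos'].round(4),s['opening'],s['contact_force']); print(R.from_quat(s['tcp_rot']).as_matrix().round(3))
for p in[(.5535,.0505,.052),(.496,.0304,.068),(.491,.055,.05)]:print(proj(c,p)*1.5)
E
```

```text
1.8167 [-8.800e-02 -1.180e-01  2.009e+00  1.000e-03  1.251e+00 -4.210e-01] [0.4914 0.0584 0.2308] 0.003537190032607974 [-0.52261544 -0.0102742   0.96050405]
[[-0.001 -0.327  0.945]
 [ 0.001  0.945  0.327]
 [-1.     0.002 -0.001]]
[449.97898514 296.61602192]
[367.67070665 304.10849344]
[372.36268259 263.88107176]
```

View pics/w0.png

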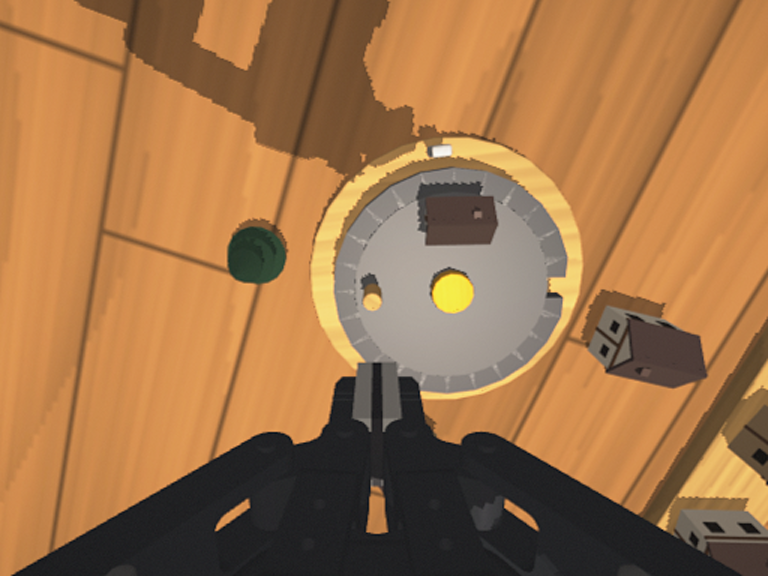

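Here the hub is at (452,292), the peg top at (372,297), the notch mouth at about (556,287) and the tab top at (441,151), all in the 1.5x picture. The fingertips are clear of the disc in height.

```bash
cat > m.py <<'E'
from h import *
def meas(fn,pts):
    c=dict(np.load('pics/'+fn+'.npz')); h=None
    for n,u,v,z in pts:
        p=ray(c,u/1.5,v/1.5,z)
        if h is None:h=p
        d=(p-h)[:2]; print(n,p.round(4),'r',np.hypot(*d).round(4),'ang',np.degrees(np.arctan2(d[1],d[0])).round(1))
E
python3 - <<'E'
from m import *
meas('w0.png',[('hub',452,292.5,.052),('peg',372,297,.068),('notch',556,286.5,.041),('tab',441,151,.05)])
hub=np.array([.5535,.0515])
E
```

```text
hub [0.5537 0.054  0.052 ] r 0.0 ang 0.0
peg [0.4972 0.0364 0.068 ] r 0.0592 ang -162.8
notch [0.63   0.0815 0.041 ] r 0.0811 ang 19.9
tab [0.5097 0.1445 0.05  ] r 0.1007 ang 115.9
```

```bash
cat > arc.py <<'E'
from h import *
hub=np.array([.5537,.0525])
def pose(phi,z,off=.018,r=.060):
    a=np.radians(phi); u=np.array([np.cos(a),np.sin(a)]); t=np.array([-u[1],u[0]])
    M=np.column_stack([[0,0,-1],[-t[0],-t[1],0],[u[0]*0,0,0]]).astype(float); M[:,2]=np.cross(M[:,0],M[:,1])
    return np.r_[hub+r*u-off*t,z],M
def rows(phis,p0,M0,z,**k):
    for f in phis:
        p,M=pose(f,z,**k); print(f,(M0.T@(p-p0)/.3).round(3).tolist(),(R.from_matrix(M0.T@M).as_rotvec()/(np.pi/2)).round(3).tolist())
E
python3 - <<'E'
from arc import *
s=ctrl.get_state(); M0=R.from_quat(s['tcp_rot']).as_matrix(); p0=s['eef_pos']
print(p0,s['time']); rows([-175],p0,M0,.052)
for a in(-175,-145,-115,-85):
    p,M=pose(a,.052); rows(np.arange(a+3,a+31,3),p,M,.052)
E
```

```text
[0.49144108 0.05838109 0.23083079] 1.8167
-175 [0.596, 0.02, 0.011] [0.156, -0.001, -0.001]
-172 [0.0, -0.011, -0.003] [-0.033, 0.0, 0.0]
-169 [0.0, -0.021, -0.005] [-0.067, 0.0, 0.0]
-166 [0.0, -0.032, -0.007] [-0.1, 0.0, 0.0]
-163 [0.0, -0.043, -0.008] [-0.133, 0.0, 0.0]
-160 [0.0, -0.054, -0.009] [-0.167, 0.0, 0.0]
-157 [0.0, -0.065, -0.009] [-0.2, 0.0, 0.0]
-154 [0.0, -0.076, -0.008] [-0.233, 0.0, 0.0]
-151 [0.0, -0.087, -0.007] [-0.267, 0.0, 0.0]
-148 [0.0, -0.097, -0.005] [-0.3, 0.0, 0.0]
-145 [0.0, -0.108, -0.003] [-0.333, 0.0, 0.0]
-142 [0.0, -0.011, -0.003] [-0.033, 0.0, 0.0]
-139 [0.0, -0.021, -0.005] [-0.067, 0.0, 0.0]
-136 [0.0, -0.032, -0.007] [-0.1, 0.0, 0.0]
-133 [0.0, -0.043, -0.008] [-0.133, 0.0, 0.0]
-130 [0.0, -0.054, -0.009] [-0.167, 0.0, 0.0]
-127 [0.0, -0.065, -0.009] [-0.2, 0.0, 0.0]
-124 [0.0, -0.076, -0.008] [-0.233, 0.0, 0.0]
-121 [0.0, -0.087, -0.007] [-0.267, 0.0, 0.0]
-118 [0.0, -0.097, -0.005] [-0.3, 0.0, 0.0]
-115 [0.0, -0.108, -0.003] [-0.333, 0.0, 0.0]
-112 [0.0, -0.011, -0.003] [-0.033, 0.0, 0.0]
-109 [0.0, -0.021, -0.005] [-0.067, 0.0, 0.0]
-106 [0.0, -0.032, -0.007] [-0.1, 0.0, 0.0]
-103 [0.0, -0.043, -0.008] [-0.133, 0.0, 0.0]
-100 [0.0, -0.054, -0.009] [-0.167, 0.0, 0.0]
-97 [0.0, -0.065, -0.009] [-0.2, 0.0, 0.0]
-94 [0.0, -0.076, -0.008] [-0.233, 0.0, 0.0]
-91 [0.0, -0.087, -0.007] [-0.267, 0.0, 0.0]
-88 [0.0, -0.097, -0.005] [-0.3, 0.0, 0.0]
-85 [0.0, -0.108, -0.003] [-0.333, 0.0, 0.0]
-82 [0.0, -0.011, -0.003] [-0.033, 0.0, 0.0]
-79 [0.0, -0.021, -0.005] [-0.067, 0.0, 0.0]
-76 [0.0, -0.032, -0.007] [-0.1, 0.0, 0.0]
-73 [0.0, -0.043, -0.008] [-0.133, 0.0, 0.0]
-70 [0.0, -0.054, -0.009] [-0.167, 0.0, 0.0]
-67 [0.0, -0.065, -0.009] [-0.2, 0.0, 0.0]
-64 [0.0, -0.076, -0.008] [-0.233, 0.0, 0.0]
-61 [0.0, -0.087, -0.007] [-0.267, 0.0, 0.0]
-58 [0.0, -0.097, -0.005] [-0.3, 0.0, 0.0]
-55 [0.0, -0.108, -0.003] [-0.333, 0.0, 0.0]
```

Call:
{"name": "play_rows", "arguments": {"rows": [[0, [0.12, 0.02, 0.011], [0.08, 0, 0]], [0, [0.24, 0.02, 0.011], [0.156, 0, 0]], [0, [0.35, 0.02, 0.011], [0.156, 0, 0]], [0, [0.44, 0.02, 0.011], [0.156, 0, 0]], [0, [0.51, 0.02, 0.011], [0.156, 0, 0]], [0, [0.56, 0.02, 0.011], [0.156, 0, 0]], [0, [0.585, 0.02, 0.011], [0.156, 0, 0]], [0, [0.596, 0.02, 0.011], [0.156, 0, 0]], [0, [0.596, 0.02, 0.011], [0.156, 0, 0]], [0, [0.596, 0.02, 0.011], [0.156, 0, 0]]]}}

```text
time: 2.65
eef_pos: [0.4931, 0.0653, 0.0536]
tcp_rot: [-0.031, 0.706, 0.031, 0.707]
contact_force: [1.2, 0.7, 0.6]
opening: 0.002
```

Call:
{"name": "play_rows", "arguments": {"rows": [[0, [0, -0.011, -0.003], [-0.033, 0, 0]], [0, [0, -0.021, -0.005], [-0.067, 0, 0]], [0, [0, -0.032, -0.007], [-0.1, 0, 0]], [0, [0, -0.043, -0.008], [-0.133, 0, 0]], [0, [0, -0.054, -0.009], [-0.167, 0, 0]], [0, [0, -0.065, -0.009], [-0.2, 0, 0]], [0, [0, -0.076, -0.008], [-0.233, 0, 0]], [0, [0, -0.087, -0.007], [-0.267, 0, 0]], [0, [0, -0.097, -0.005], [-0.3, 0, 0]], [0, [0, -0.108, -0.003], [-0.333, 0, 0]]]}}

```text
time: 3.48
eef_pos: [0.4956, 0.0329, 0.0542]
tcp_rot: [-0.213, 0.673, 0.213, 0.675]
contact_force: [0.2, 3.3, -0.5]
opening: -0.002
```

```bash
python3 - <<'E'
from arc import *
shot('wrist','w1.png',scale=1.5)
s=ctrl.get_state(); print(s['time'],s['qpos'].round(2),s['eef_pos'],s['contact_force']); print(pose(-145,.052)[0])
E
```

```text
3.5333 [-0.14  0.12  2.13  0.    0.89 -0.76] [0.49579239 0.03221515 0.05424646] [ 0.77219075  1.36404631 -0.74910056]
[0.4942265  0.03283015 0.052     ]
```

View pics/w1.png

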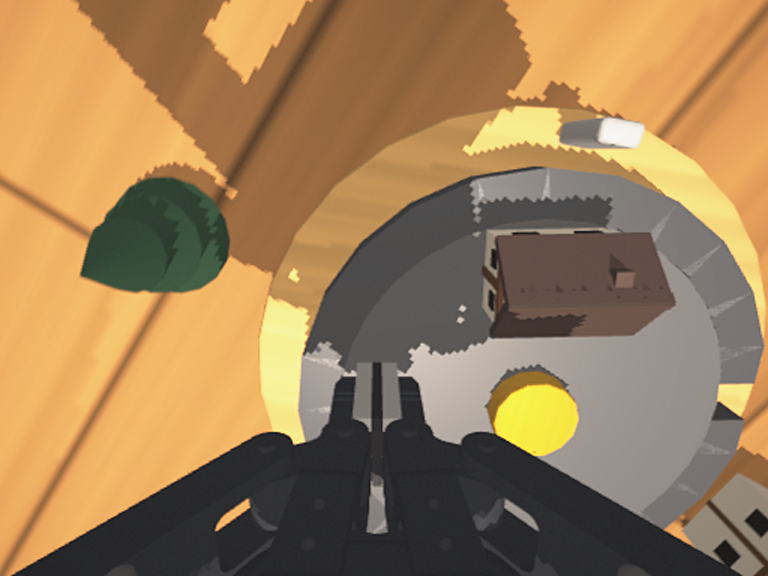

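The finger now has the peg behind it (hidden), with about 3 N contact. The cottage is well clear at (580,285) and the notch is at about (735,400). I'll continue the arc.

Call:
{"name": "play_rows", "arguments": {"rows": [[0, [0, -0.011, -0.003], [-0.033, 0, 0]], [0, [0, -0.021, -0.005], [-0.067, 0, 0]], [0, [0, -0.032, -0.007], [-0.1, 0, 0]], [0, [0, -0.043, -0.008], [-0.133, 0, 0]], [0, [0, -0.054, -0.009], [-0.167, 0, 0]], [0, [0, -0.065, -0.009], [-0.2, 0, 0]], [0, [0, -0.076, -0.008], [-0.233, 0, 0]], [0, [0, -0.087, -0.007], [-0.267, 0, 0]], [0, [0, -0.097, -0.005], [-0.3, 0, 0]], [0, [0, -0.108, -0.003], [-0.333, 0, 0]]]}}

```text
time: 4.37
eef_pos: [0.5125, 0.0058, 0.0537]
tcp_rot: [-0.38, 0.596, 0.38, 0.597]
contact_force: [-1.9, 3.0, 0.2]
opening: 0.002
```

Call:
{"name": "play_rows", "arguments": {"rows": [[0, [0, -0.011, -0.003], [-0.033, 0, 0]], [0, [0, -0.021, -0.005], [-0.067, 0, 0]], [0, [0, -0.032, -0.007], [-0.1, 0, 0]], [0, [0, -0.043, -0.008], [-0.133, 0, 0]], [0, [0, -0.054, -0.009], [-0.167, 0, 0]], [0, [0, -0.065, -0.009], [-0.2, 0, 0]], [0, [0, -0.076, -0.008], [-0.233, 0, 0]], [0, [0, -0.087, -0.007], [-0.267, 0, 0]], [0, [0, -0.097, -0.005], [-0.3, 0, 0]], [0, [0, -0.108, -0.003], [-0.333, 0, 0]]]}}

```text
time: 5.2
eef_pos: [0.5409, -0.009, 0.0535]
tcp_rot: [-0.521, 0.478, 0.522, 0.477]
contact_force: [-3.3, 1.4, 1.0]
opening: 0.003
```

```bash
python3 - <<'E'
from arc import *
shot('wrist','w2.png',scale=1.5)
s=ctrl.get_state(); print(s['time'],s['qpos'].round(2),s['eef_pos'],s['contact_force']); print(pose(-85,.052)[0])
E
```

```text
5.25 [-0.2   0.22  2.02  0.    0.9  -1.86] [ 0.54179549 -0.00926357  0.05365991] [-1.51181129  1.43488057 -0.27714816]
[ 0.54099784 -0.00884049  0.052     ]
```

View pics/w2.png

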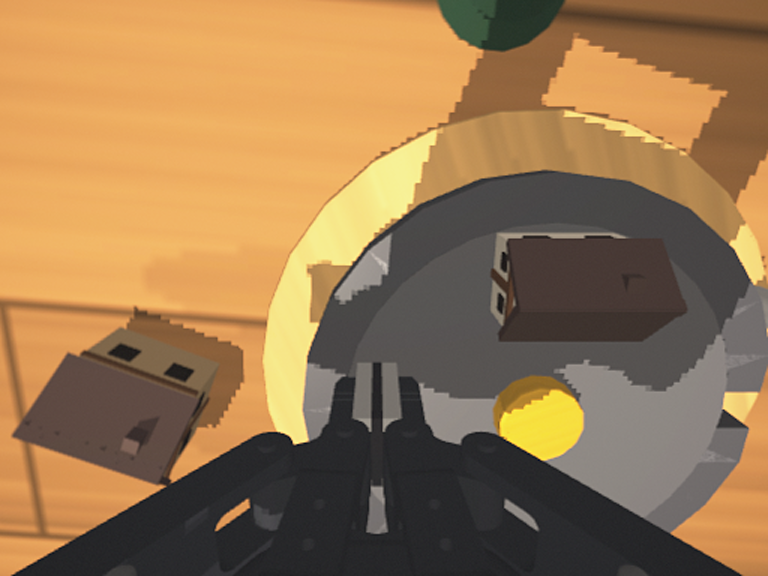

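```bash
python3 - <<'E'
from m import *
meas('w1.png',[('hub',537,416,.052),('notch',733,402,.041),('tab',622,133,.05)])
meas('w2.png',[('hub',541,421,.052),('notch',738,409,.041)])
E
```

```text
hub [0.5528 0.0553 0.052 ] r 0.0 ang 0.0
notch [0.6192 0.1007 0.041 ] r 0.0804 ang 34.3
tab [0.5096 0.1442 0.05  ] r 0.0988 ang 115.9
hub [0.5521 0.0521 0.052 ] r 0.0 ang 0.0
notch [0.547  0.1327 0.041 ] r 0.0807 ang 93.7
```

Call:
{"name": "play_rows", "arguments": {"rows": [[0, [0, -0.011, -0.003], [-0.033, 0, 0]], [0, [0, -0.021, -0.005], [-0.067, 0, 0]], [0, [0, -0.032, -0.007], [-0.1, 0, 0]], [0, [0, -0.043, -0.008], [-0.133, 0, 0]], [0, [0, -0.049, -0.009], [-0.15, 0, 0]], [0, [0, -0.049, -0.009], [-0.15, 0, 0]]]}}

```text
time: 5.75
eef_pos: [0.5562, -0.0107, 0.0533]
tcp_rot: [0.573, -0.414, -0.573, -0.414]
contact_force: [-1.9, -0.5, 0.3]
opening: 0.001
```

Call:
{"name": "play_rows", "arguments": {"rows": [[0, [0, -0.008, -0.002], [-0.025, 0, 0]], [0, [0, -0.016, -0.004], [-0.05, 0, 0]], [0, [0, -0.024, -0.0055], [-0.075, 0, 0]], [0, [0, -0.0285, -0.0065], [-0.089, 0, 0]], [0, [0, -0.0285, -0.0065], [-0.089, 0, 0]], [0, [0, -0.0285, -0.0065], [-0.089, 0, 0]]]}}

```text
time: 6.25
eef_pos: [0.565, -0.0101, 0.0529]
tcp_rot: [0.601, -0.373, -0.6, -0.373]
contact_force: [-2.0, -0.4, 1.4]
opening: 0.003
```

Call:
{"name": "play_rows", "arguments": {"rows": [[0, [0, 0.03, 0], [0, 0, 0]], [0, [0, 0.03, 0], [0, 0, 0]], [0, [-0.1, 0.03, 0], [0, 0, 0]], [0, [-0.2, 0.03, 0], [0, 0, 0]], [0, [-0.3, 0.03, 0], [0, 0, 0]], [0, [-0.4, 0.03, 0], [0, 0, 0]], [0, [-0.4, 0.03, 0], [0, 0, 0]], [0, [-0.4, 0.03, 0], [0, 0, 0]]]}}

```text
time: 6.92
eef_pos: [0.5584, -0.0145, 0.1754]
tcp_rot: [0.603, -0.372, -0.599, -0.374]
contact_force: [-0.4, 0.4, -0.8]
opening: -0.001
```

```bash
python3 - <<'E'
from arc import *
shot('wrist','w3.png',scale=1.5)
s=ctrl.get_state(); print(s['time'],s['qpos'].round(2),s['eef_pos'],s['contact_force'])
print(R.from_quat(s['tcp_rot']).as_matrix().round(3))
E
```

```text
6.9667 [-0.21  0.08  1.92  0.    1.13 -2.24] [ 0.55701581 -0.01421154  0.17311412] [-0.52257539  0.19271406 -0.68501839]
[[ 0.002 -0.896 -0.444]
 [-0.    -0.444  0.896]
 [-1.    -0.002 -0.001]]
```

View pics/w3.png

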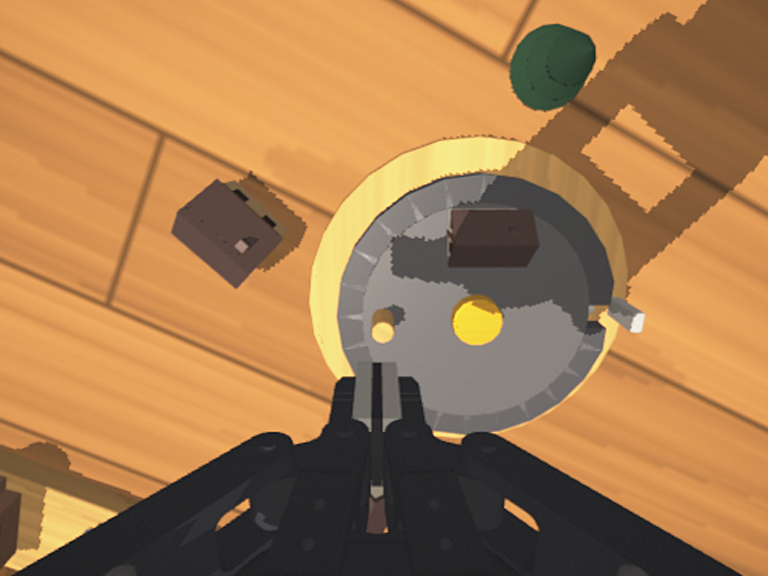

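The notch at (597,316) is next to the tab, whose top is at (637,322); the peg top is at (382,333) and the hub at (477,320). I'll take an enlarged crop around notch and tab.

```bash
python3 - <<'E'
from m import *
c=dict(np.load('pics/w3.png.npz')); im=cv2.cvtColor(c['im'],cv2.COLOR_RGB2BGR)[170:260,230:450]
cv2.imwrite('pics/w3c.png',cv2.resize(im,None,fx=3.6,fy=3.6,interpolation=cv2.INTER_CUBIC))
meas('w3.png',[('hub',477,320,.052),('peg',382,333,.068),('notch',597,317,.041),('tab',637,322,.05)])
E
```

```text
hub [0.5529 0.0517 0.052 ] r 0.0 ang 0.0
peg [ 0.5812 -0.0007  0.068 ] r 0.0595 ang -61.6
notch [0.5191 0.1244 0.041 ] r 0.0802 ang 114.9
tab [0.5097 0.1432 0.05  ] r 0.1012 ang 115.3
```

View pics/w3c.png

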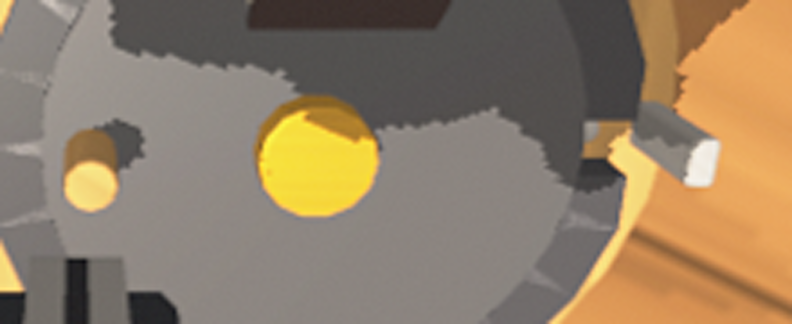

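```bash
python3 - <<'E'
from m import *
c=dict(np.load('pics/w3.png.npz'))
cc=lambda u,v:((230+u/3.6),(170+v/3.6))
hub=ray(c,*cc(318,157),.052)[:2]
hub2=ray(c,*cc(318,157),.052)
f=lambda n,u,v,z:(lambda d:print(n,np.hypot(*d).round(4),np.degrees(np.arctan2(d[1],d[0])).round(1)))((ray(c,*cc(u,v),z)[:2]-hub))
f('edgeU',600,121,.041);f('edgeL',600,188,.041);f('tab',703,162,.05);f('peg',91,186,.068)
for a in(112,114,115.5,117,119):
    p=lambda r,z:((proj(c,[*(hub+r*np.array([np.cos(np.radians(a)),np.sin(np.radians(a))])),z])-[230,170])*3.6).round(0)
    print(a,'pin',p(.082,.026),'edges tang',p(.0775,.026),p(.0865,.026),'notch',p(.082,.041),'tab',p(.102,.05))
E
```

```text
edgeU 0.0776 120.9
edgeL 0.0814 107.0
tab 0.1015 115.2
peg 0.0593 -62.2
112 pin [585. 144.] edges tang [569. 143.] [601. 146.] notch [609. 164.] tab [700. 182.]
114 pin [587. 135.] edges tang [571. 134.] [603. 136.] notch [612. 154.] tab [703. 170.]
115.5 pin [589. 128.] edges tang [573. 128.] [604. 128.] notch [613. 147.] tab [705. 160.]
117 pin [590. 121.] edges tang [574. 121.] [606. 121.] notch [614. 139.] tab [707. 151.]
119 pin [591. 111.] edges tang [575. 112.] [607. 111.] notch [616. 129.] tab [709. 138.]
```

The pin is visible in the notch (pin's lower edge at about (592,140) in the crop, notch edges at v≈121 and 188). The notch is within about 1–2 mm of the pin, inside the 4 mm the pin guides. Next I'll go over the hub.

Call:
{"name": "play_rows", "arguments": {"rows": [[0, [0, -0.043, 0.1], [0, 0, 0]], [0, [0, -0.086, 0.203], [0, 0, 0]], [0, [0, -0.086, 0.203], [0, 0, 0]], [0, [0.1, -0.086, 0.203], [0, 0, 0]], [0, [0.2, -0.086, 0.203], [0, 0, 0]], [0, [0.27, -0.086, 0.203], [0, 0, 0]], [0, [0.32, -0.086, 0.203], [0, 0, 0]], [0, [0.35, -0.086, 0.203], [0, 0, 0]], [0, [0.35, -0.086, 0.203], [0, 0, 0]], [0, [0.35, -0.086, 0.203], [0, 0, 0]]]}}

```text
time: 7.8
eef_pos: [0.5522, 0.0518, 0.0666]
tcp_rot: [-0.6, 0.373, 0.602, 0.372]
contact_force: [-0.8, 0.1, -0.2]
opening: -0.002
```

Call:
{"name": "play_rows", "arguments": {"rows": [[0, [0.01, 0, 0], [0, 0, 0]], [0, [0.02, 0, 0], [0, 0, 0]], [0, [0.03, 0, 0], [0, 0, 0]], [0, [0.03, 0, 0], [0, 0, 0]], [0, [0.03, 0, 0], [0, 0, 0]]]}}

```text
time: 8.22
eef_pos: [0.5528, 0.052, 0.0587]
tcp_rot: [0.601, -0.372, -0.601, -0.373]
contact_force: [1.4, 0.2, -0.3]
opening: -0.003
```

Call:
{"name": "play_rows", "arguments": {"rows": [[0, [0.01, 0, 0], [0, 0, 0]], [0, [0.017, 0, 0], [0, 0, 0]], [0, [0.02, 0, 0], [0, 0, 0]], [0, [0.023, 0, 0], [0, 0, 0]], [0, [0.023, 0, 0], [0, 0, 0]], [0, [0.023, 0, 0], [0, 0, 0]]]}}

```text
time: 8.72
eef_pos: [0.5526, 0.052, 0.052]
tcp_rot: [-0.601, 0.373, 0.601, 0.372]
contact_force: [-1.7, -0.1, 4.6]
opening: -0.003
```

Call:
{"name": "play_rows", "arguments": {"rows": [[0, [0.002, 0, 0], [0, 0, 0]], [0, [0.004, 0, 0], [0, 0, 0]], [0, [0.006, 0, 0], [0, 0, 0]], [0, [0.006, 0, 0], [0, 0, 0]]]}}

```text
time: 9.05
eef_pos: [0.5526, 0.052, 0.0505]
tcp_rot: [-0.601, 0.373, 0.601, 0.372]
contact_force: [-4.8, -0.0, 6.2]
opening: 0.005
```

Call:
{"name": "play_rows", "arguments": {"rows": [[0, [0.002, 0, 0], [0, 0, 0]], [0, [0.004, 0, 0], [0, 0, 0]], [0, [0.006, 0, 0], [0, 0, 0]], [0, [0.006, 0, 0], [0, 0, 0]]]}}

```text
time: 9.38
eef_pos: [0.5526, 0.052, 0.0487]
tcp_rot: [-0.601, 0.373, 0.601, 0.372]
contact_force: [-3.2, -0.3, 5.9]
opening: 0.0
```

Call:
{"name": "play_rows", "arguments": {"rows": [[0, [0.002, 0, 0], [0, 0, 0]], [0, [0.004, 0, 0], [0, 0, 0]], [0, [0.004, 0, 0], [0, 0, 0]]]}}

```text
time: 9.63
eef_pos: [0.5526, 0.052, 0.0475]
tcp_rot: [-0.601, 0.373, 0.601, 0.372]
contact_force: [-3.5, -0.2, 6.6]
opening: 0.001
```

It is 4.5 mm down at only 6.6 N. A blocked disc would have stiffened by now, so the pin is entering the notch.

Call:
{"name": "play_rows", "arguments": {"rows": [[0, [0.002, 0, 0], [0, 0, 0]], [0, [0.004, 0, 0], [0, 0, 0]], [0, [0.006, 0, 0], [0, 0, 0]], [0, [0.008, 0, 0], [0, 0, 0]], [0, [0.008, 0, 0], [0, 0, 0]]]}}

```text
time: 10.05
eef_pos: [0.5526, 0.052, 0.0451]
tcp_rot: [-0.601, 0.373, 0.601, 0.372]
contact_force: [-4.4, 0.5, 6.0]
opening: -0.002
```

Call:
{"name": "play_rows", "arguments": {"rows": [[0, [0.002, 0, 0], [0, 0, 0]], [0, [0.004, 0, 0], [0, 0, 0]], [0, [0.006, 0, 0], [0, 0, 0]], [0, [0.008, 0, 0], [0, 0, 0]], [0, [0.01, 0, 0], [0, 0, 0]], [0, [0.01, 0, 0], [0, 0, 0]]]}}

```text
time: 10.55
eef_pos: [0.5526, 0.052, 0.0421]
tcp_rot: [-0.601, 0.373, 0.601, 0.372]
contact_force: [-3.0, -0.4, 6.5]
opening: -0.002
```

Call:
{"name": "play_rows", "arguments": {"rows": [[0, [0.002, 0, 0], [0, 0, 0]], [0, [0.004, 0, 0], [0, 0, 0]], [0, [0.004, 0, 0], [0, 0, 0]], [0, [0.004, 0, 0], [0, 0, 0]]]}}

```text
time: 10.88
eef_pos: [0.5527, 0.052, 0.042]
tcp_rot: [-0.601, 0.373, 0.602, 0.372]
contact_force: [-5.8, -0.2, 11.4]
opening: 0.0
```

The disc is on its stop: z is 42 mm and the force has risen to 11 N. I'll withdraw straight up and look.

Call:
{"name": "play_rows", "arguments": {"rows": [[0, [-0.02, 0, 0], [0, 0, 0]], [0, [-0.05, 0, 0], [0, 0, 0]], [0, [-0.12, 0, 0], [0, 0, 0]], [0, [-0.22, 0, 0], [0, 0, 0]], [0, [-0.32, 0, 0], [0, 0, 0]], [0, [-0.42, 0, 0], [0, 0, 0]], [0, [-0.5, 0, 0], [0, 0, 0]], [0, [-0.5, 0, 0], [0, 0, 0]], [0, [-0.5, 0, 0], [0, 0, 0]]]}}

```text
time: 11.63
eef_pos: [0.5541, 0.0519, 0.1925]
tcp_rot: [0.603, -0.372, -0.599, -0.373]
contact_force: [-0.6, 0.9, -0.1]
opening: 0.002
```

```bash
python3 - <<'E'
from h import *
a=shot('wrist','a.png',scale=1); b=shot('scene','b.png'); 
A=cv2.imread('pics/a.png'); B=cv2.resize(cv2.imread('pics/b.png')[150:270,190:350],None,fx=3,fy=3)
A=cv2.resize(A,(480,360)); B=cv2.resize(B,(320,240)); 
C=np.zeros((360,800,3),np.uint8); C[:,:480]=A; C[:240,480:]=B; cv2.imwrite('pics/fin.png',C)
s=ctrl.get_state(); print(s['time'],s['eef_pos'],s['contact_force'])
E
```

```text
11.7333 [0.55202943 0.0520674  0.18902189] [-0.48356296  0.02086446 -0.9378771 ]
```

View pics/fin.png

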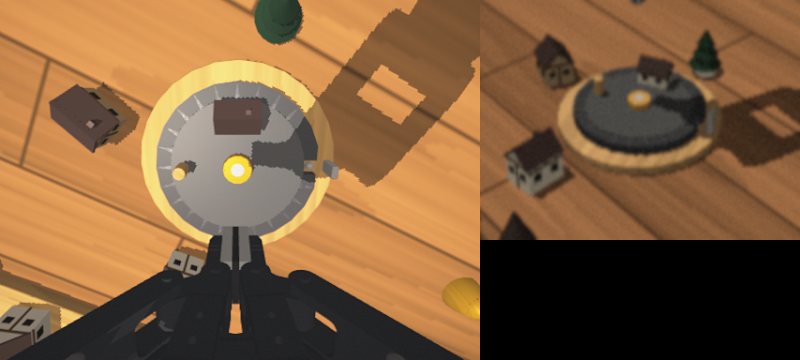

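The disc sits low on the base with the pin in the notch at (310,167). The goods stand where they were and the hand is clear, so I'm handing in.

```bash
python3 -c "
from plant import ctrl
print(ctrl.sign_off(), ctrl.get_state()['time'])"
```

```text
the job is handed in; nothing more can be done
the job is handed in; nothing more can be done
```

The disc is home with the pin in the notch, and I handed the job in at about 12 s on the robot's clock; it gives no verdict.

- **Turning:** I pushed the peg round counterclockwise by about 97° with the shut fingertips. The force readings after each push were 2–4 N.
- **Pressing:** I pressed the hub down in small steps. It slid from 52 to 42 mm at about 6–7 N, then stopped firmly at 11 N.
- **Last checks:** After I lifted the hand straight up, the last pictures showed the pin in the notch and the hand clear. The goods near the stand stood where they were; the farther ones I did not check one by one.
- **Disagreements:** Before pressing, the estimates of the notch direction differed: 114–115° from the notch itself and 118° from the peg, with the pin at about 116°. The two cameras also put the hub 2–3 mm apart. The full travel at low force settled that the notch was over the pin. While pressing, I also read a sideways force of 3–6 N that I did not explain.

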